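Find the loose cap and set that bottle aside

TASK

Check the caps of the three white sample bottles in the grey rack: gently twist each one clockwise, far enough to tell a tight cap, which stops after a slight turn, from a loose one, which keeps turning; do not wrench a cap that has stopped, and let go without turning it back. Then stand the one bottle whose cap is loose upright in the red rework tray, set down gently, and leave the other two standing in the rack; do not disturb the other things on the bench.

Things in the scene. Friction and masses are not known exactly. Their poses are not given: they have to be found in the camera images.
- bottle_a_mid (a point): Square white plastic sample bottle with a round blue screw cap, standing upright in a rack pocket; all three bottles look alike and trade places. Body 60 x 60 mm and 84 mm high, then a short shoulder, cap on top; 122 mm high in all, 0.36 kg. This point is on its axis, 61 mm above its underside; z up along the bottle, x and y square to the flat sides.
- cap_a_grip (a point): Centre of the blue ribbed cap of bottle a (42 mm across, 26 mm high; this point is 13 mm under its top face and 110 mm above the bottle's underside). z up; the white pointer line on the cap's top points along -x and turns with the cap.
- cap_a (a joint): How far the cap of bottle a has been turned clockwise (seen from above), rad; 0 at the start for every cap, never below 0. It turns easily (about 0.03 N m) up to its stop and stays where it is left. A tight cap meets its stop after 0.17 rad; a loose one runs on freely to 0.9 rad. The reading before twisting does not tell which is which.
- thread_a (a joint): Strain of the thread of bottle a, rad: once the cap is on its stop, turning further twists the thread like a spring of 2 N m per rad, which springs back when let go. More than 0.4 rad (0.8 N m) either way is wrenching it and spoils the bottle. 0 when unloaded.
- bottle_b_mid (a point): Square white plastic sample bottle with a round blue screw cap, standing upright in a rack pocket; all three bottles look alike and trade places. Body 60 x 60 mm and 84 mm high, then a short shoulder, cap on top; 122 mm high in all, 0.36 kg. This point is on its axis, 61 mm above its underside; z up along the bottle, x and y square to the flat sides.
- cap_b_grip (a point): Centre of the blue ribbed cap of bottle b (42 mm across, 26 mm high; this point is 13 mm under its top face and 110 mm above the bottle's underside). z up; the white pointer line on the cap's top points along -x and turns with the cap.
- cap_b (a joint): How far the cap of bottle b has been turned clockwise (seen from above), rad; 0 at the start for every cap, never below 0. It turns easily (about 0.03 N m) up to its stop and stays where it is left. A tight cap meets its stop after 0.17 rad; a loose one runs on freely to 0.9 rad. The reading before twisting does not tell which is which.
- thread_b (a joint): Strain of the thread of bottle b, rad: once the cap is on its stop, turning further twists the thread like a spring of 2 N m per rad, which springs back when let go. More than 0.4 rad (0.8 N m) either way is wrenching it and spoils the bottle. 0 when unloaded.
- bottle_c_mid (a point): Square white plastic sample bottle with a round blue screw cap, standing upright in a rack pocket; all three bottles look alike and trade places. Body 60 x 60 mm and 84 mm high, then a short shoulder, cap on top; 122 mm high in all, 0.36 kg. This point is on its axis, 61 mm above its underside; z up along the bottle, x and y square to the flat sides.
- cap_c_grip (a point): Centre of the blue ribbed cap of bottle c (42 mm across, 26 mm high; this point is 13 mm under its top face and 110 mm above the bottle's underside). z up; the white pointer line on the cap's top points along -x and turns with the cap.
- cap_c (a joint): How far the cap of bottle c has been turned clockwise (seen from above), rad; 0 at the start for every cap, never below 0. It turns easily (about 0.03 N m) up to its stop and stays where it is left. A tight cap meets its stop after 0.17 rad; a loose one runs on freely to 0.9 rad. The reading before twisting does not tell which is which.
- thread_c (a joint): Strain of the thread of bottle c, rad: once the cap is on its stop, turning further twists the thread like a spring of 2 N m per rad, which springs back when let go. More than 0.4 rad (0.8 N m) either way is wrenching it and spoils the bottle. 0 when unloaded.
- rack: Grey bottle rack, fixed to the bench: block 90 x 304 mm, 32 mm high, long along its y, with three square pockets 64 mm wide and 25 mm deep at y = -100, 0 and +100 mm, their floor 7 mm above its underside; they keep the bottles from turning, but for about 0.07 rad of play either way. Origin: centre of its underside, on the bench.
- rework_tray: Shallow red rework tray, fixed to the bench: 170 x 170 mm outside, walls 5 mm thick and 22 mm high, flat floor 5 mm above the bench. Origin: centre of its underside.
- small_bottle_mid (a point): Bystander: small round white bottle with a dark blue cap, 44 mm across, 92 mm high; point on its axis at half height. Leave it alone.
- beaker_mid (a point): Bystander: clear beaker 65 mm across, 80 mm high; point at its centre. Leave it alone.
- marker_mid (a point): Bystander: red marker pen lying on the bench, 16 mm thick, 135 mm long along its y; point at its centre. Leave it alone.

How it is judged:
At the end, for the whole second after the job is handed in: Tight caps turned at least 0.09 rad, the single loose one 0.22. The loose-capped bottle stands upright (within 0.1 rad) on the red tray's floor, its axis within 55 mm of the centre along both tray axes; the other two stand upright in the rack within 20 mm of their starts; all at rest (((value of joint cap_a above 0.22 rad and angle between each of bottle_a_mid, bottle_b_mid, bottle_c_mid's own z axis and vertical below 0.1 rad and z of bottle_a_mid in the frame of rework_tray between 0.058 and 0.074 m and x of bottle_a_mid in the frame of rework_tray between -0.055 and 0.055 m and y of bottle_a_mid in the frame of rework_tray between -0.055 and 0.055 m and value of joint cap_b between 0.09 and 0.21 rad and distance of each of bottle_b_mid, bottle_c_mid from where it was at the start of the episode below 0.02 m and value of joint cap_c between 0.09 and 0.21 rad) or (value of joint cap_a between 0.09 and 0.21 rad and distance of each of bottle_a_mid, bottle_c_mid from where it was at the start of the episode below 0.02 m and angle between each of bottle_a_mid, bottle_b_mid, bottle_c_mid's own z axis and vertical below 0.1 rad and value of joint cap_b above 0.22 rad and z of bottle_b_mid in the frame of rework_tray between 0.058 and 0.074 m and x of bottle_b_mid in the frame of rework_tray between -0.055 and 0.055 m and y of bottle_b_mid in the frame of rework_tray between -0.055 and 0.055 m and value of joint cap_c between 0.09 and 0.21 rad) or (value of joint cap_a between 0.09 and 0.21 rad and distance of each of bottle_a_mid, bottle_b_mid from where it was at the start of the episode below 0.02 m and angle between each of bottle_a_mid, bottle_b_mid, bottle_c_mid's own z axis and vertical below 0.1 rad and value of joint cap_b between 0.09 and 0.21 rad and value of joint cap_c above 0.22 rad and z of bottle_c_mid in the frame of rework_tray between 0.058 and 0.074 m and x of bottle_c_mid in the frame of rework_tray between -0.055 and 0.055 m and y of bottle_c_mid in the frame of rework_tray between -0.055 and 0.055 m)) and linear speed of each of bottle_a, bottle_b, bottle_c below 0.02 m/s); the robot touches nothing.
It fails at once if a cap is wrenched: its thread strained more than 0.4 rad either way (value of joint any of thread_a, thread_b, thread_c above 0.4 rad or value of joint any of thread_a, thread_b, thread_c below -0.4 rad).
It fails at once if a bottle is taken out of the rack (moved more than 40 mm) that has a tight cap or one not yet tested (turned less than 0.21 rad) ((distance of bottle_a_mid from where it was at the start of the episode above 0.04 m and value of joint cap_a below 0.21 rad) or (distance of bottle_b_mid from where it was at the start of the episode above 0.04 m and value of joint cap_b below 0.21 rad) or (distance of bottle_c_mid from where it was at the start of the episode above 0.04 m and value of joint cap_c below 0.21 rad)).
It fails at once if a bottle is dropped or pressed hard onto the tray (over 60 N) (contact force between any of bottle_a, bottle_b, bottle_c and rework_tray above 60 N).
It fails at once if a bottle is let fall (faster than 0.5 m/s while no finger touches it, a drop of over 13 mm) ((linear speed of bottle_a above 0.5 m/s and contact force between the fingers and bottle_a below 0.2 N) or (linear speed of bottle_b above 0.5 m/s and contact force between the fingers and bottle_b below 0.2 N) or (linear speed of bottle_c above 0.5 m/s and contact force between the fingers and bottle_c below 0.2 N)).
It fails at once if a bystander is moved more than 30 mm (distance of any of small_bottle_mid, beaker_mid, marker_mid from where it was at the start of the episode above 0.03 m).
It also fails if it takes over 54 s, if anything falls off the work surface, if the arm or the gripper's body presses on something with over 40 N, if the wrist force passes 120 N, or if a joint passes its speed limit or range.

ROBOT

A 7-joint arm with a two-finger parallel gripper is mounted at the origin on a cart in front of the work surface, level with it; the furniture and walls round the work are solid. World frame = base frame: x ahead of the robot, y to its left, z up, the work surface at z = 0. Lengths are in m, angles in rad, forces in N, time in s.
With the tool pointing down it reaches from about 0.425 to 1.025 m from the base axis. Payload 3.6 kg.
Tool frame: the origin (TCP) lies at the very end of the fingers, on their centre line; the grasp point (between the pads) lies 19 mm behind it; z points along the fingers, y is the direction in which the jaws open and shut (so a half turn about z gives the same grasp; the last joint's range is limited). The gripper opens to 85 mm and grips with 20 to 120 N. Pads are 22 mm wide; open, the fingers measure 114 mm over their backs; the gripper's body (76 mm by 85 mm) begins 54 mm behind the grasp point. The pads swing forward as they close: fully open they stand 13 mm farther back than shut.
Start: joints at [-1.278, 0.591, 0.048, 1.609, -0.033, 0.943, -0.034], TCP at [0.273, 0.672, 0.231] pointing down, gripper open.
Joint ranges: [-2.69, 2.69], [-0.47, 2.24], [-1.27, 1.36], [0.19, 2.51], [-1.53, 4.68], [0.08, 2.07], [-3.09, 3.09]. Speed limits (rad/s): [2.57, 2.57, 3.14, 3.14, 3.14, 3.14, 3.14].

INTERFACE

Orientations are given as a rotation vector (axis times angle).
In Python, from plant import * gives the robot as it stands. Calls block until the motion is done:
- move_to(position, orientation): joint-space move of the TCP to a pose.
- movel(position, rot=None, feed=0.15): straight line of the TCP; rot=None keeps the orientation; feed is the mean speed in m/s.
- movej(angles): joint-space move.
- gripper_open() and clamp(): open the fingers fully, or close them until they stop; the grip force is fixed at half the most.
- hold(seconds).
- inverse_kinematics(position, orientation): joint angles nearest the present ones, or None.
- state(): the state.
- snapshot(name): name is "scene" or "top" or "wrist"; returns a dict with "pixels" (480x640x3 uint8, red, green, blue), "range_z" (480x640 float32, m along the optical axis (not along the pixel's ray), 0 where there is no reading), "fx", "fy", "cx", "cy" (pixels), "xyz" and "orientation" of the camera in the world; the wrist camera has in their place "tool_from_camera" (4x4, takes a point from camera to tool coordinates, whose origin is the TCP and whose axes are the flange's). Camera axes: x right, y up, looking along -z (the intrinsics and any distortion apply to the point x, -y, -z); pixel columns grow to the right and rows downward; lengths in m; the calibration is good to about 2 mm. A picture is of the moment at which its call begins: read the wrist's pose just before it.
A pose or a line that the arm cannot do raises MotionError and nothing moves.
- job_done(): hands the job in, once; it reports no verdict.
Trained networks look in a picture, given as the dict that the camera call returned (one of the last four; its "shot" number tells which), for a name from the list of things; names that differ only in an ending like _2 or _b are one class to them, and where a whole thing is asked for, a point or a joint stands for the part that bears it (a point fixed in the world has none). Each returns a list of dicts, best first, with "conf" (0 to 1); they miss things now and then, are a little off and sometimes report something else, mostly with a low value. They report only what shows in the picture. A call takes as long as a camera call.
- search_frame(picture, target): "location" ([x, y, z] in m, in the coordinates of the camera as it stood for that picture, good to about 4 mm: the middle of the surface that is visible of it).
The state is a dict: "clock": time; "q": joint angles; "joint_vel": joint speeds; "effort": joint torques, N m; "position": TCP position; "tool_rot": TCP orientation; "contact_force": force on the tool from outside, world axes, zero at the start; "moment": the same for the moment, N m; "finger_gap": opening from 0.0 (shut) to 1.0 (fully open).
Only numpy, scipy, OpenCV 4.12 (cv2) and the standard library are available. Lean on these libraries where they do the work, as an engineer would, in place of code of your own. Each camera call takes 0.05 s, during which the arm holds its last target.

## Working session

There is one attempt and no reset: what is moved stays moved. The work goes in short steps, each a Python script; the robot and the scene stay as the last script left them, time stands still between calls to the robot, and variables do not carry over. Pictures are saved under pics/ and viewed, and the job is handed in when it is done.

```bash
ls; mkdir -p pics; cat > h.py <<'E'
from plant import *
import numpy as np, cv2
from scipy.spatial.transform import Rotation as R
def save(p,n): cv2.imwrite('pics/'+n+'.png',cv2.cvtColor(p['pixels'],cv2.COLOR_RGB2BGR))
def camT(p,st=None):
    T=np.eye(4)
    if 'tool_from_camera' in p:
        T[:3,:3]=R.from_rotvec(st['tool_rot']).as_matrix();T[:3,3]=st['position']
        return T@np.array(p['tool_from_camera'])
    o=np.array(p['orientation']); T[:3,:3]=o if o.shape==(3,3) else R.from_rotvec(o).as_matrix()
    T[:3,3]=p['xyz']; return T
def toW(T,x): return T[:3,:3]@np.array(x)+T[:3,3]
def cloud(p,T):
    v,u=np.mgrid[:480,:640]; d=p['range_z']
    P=np.stack([(u-p['cx'])/p['fx']*d,-(v-p['cy'])/p['fy']*d,-d],-1)
    return P@T[:3,:3].T+T[:3,3]
E
python3 - <<'E'
from h import *
s=state();print(s)
for n in ['scene','top','wrist']:
    p=snapshot(n);save(p,n+'0');T=camT(p,s);print(n,{k:v for k,v in p.items() if k not in('pixels','range_z')})
    if n!='wrist':
      for t in ['cap_a_grip','bottle_a_mid','rack','rework_tray','small_bottle_mid','beaker_mid','marker_mid']:
        print(t,[(round(r['conf'],2),np.round(toW(T,r['location']),3)) for r in search_frame(p,t)])
E
```

```text
pics
{'clock': 0.0, 'q': array([-1.27853335,  0.59212935,  0.0483093 ,  1.60984114, -0.03331288,
        0.94269888, -0.03369544]), 'joint_vel': array([-0.00043021,  0.00106677, -0.00112968,  0.00080202, -0.00043115,
       -0.00137952,  0.00175357]), 'effort': array([-1.24314047e-04, -5.48681438e+01,  1.54678714e+00, -1.98130560e+01,
        9.36744997e-03,  8.73535231e-03, -1.39404733e-05]), 'position': array([0.27247508, 0.67094707, 0.23012677]), 'tool_rot': array([-0.60203768, -3.08304588,  0.00353353]), 'contact_force': array([ 0.76079064, -0.83885343,  0.34885212]), 'moment': array([-0.02024125,  0.0421403 ,  0.01453589]), 'finger_gap': 0.9973092740556376}
scene {'fx': 547.6961870567075, 'fy': 547.6961870567075, 'cx': 328.9341291072464, 'cy': 232.08538751217682, 'xyz': array([-0.0047202 ,  0.14311805,  0.83679535]), 'orientation': array([ 0.45053102, -0.75743311, -1.99314524]), 'shot': 1}
cap_a_grip [(0.65, array([ 0.481, -0.126,  0.129]))]
bottle_a_mid [(0.65, array([ 0.467, -0.126,  0.087]))]
rack [(0.59, array([ 0.455, -0.003,  0.033]))]
rework_tray [(0.6, array([ 0.48 , -0.
[... 685 characters left out ...]
))]
rework_tray [(0.57, array([ 0.482, -0.398,  0.007]))]
small_bottle_mid [(0.66, array([ 0.686, -0.24 ,  0.065]))]
beaker_mid [(0.63, array([0.775, 0.037, 0.047]))]
marker_mid [(0.78, array([ 0.357, -0.134,  0.014]))]
wrist {'fx': 359.5705049916473, 'fy': 359.5705049916473, 'cx': 313.2242873232839, 'cy': 238.16772315908722, 'tool_from_camera': array([[-7.14516863e-04,  9.64730214e-01,  2.63239633e-01,
         6.65332782e-02],
       [ 9.99999718e-01,  7.50690568e-04, -3.68379583e-05,
         3.66263033e-04],
       [-2.33150201e-04,  2.63239533e-01, -9.64730477e-01,
        -1.43535103e-01],
       [ 0.00000000e+00,  0.00000000e+00,  0.00000000e+00,
         1.00000000e+00]]), 'shot': 3}
```

View pics/scene0.png

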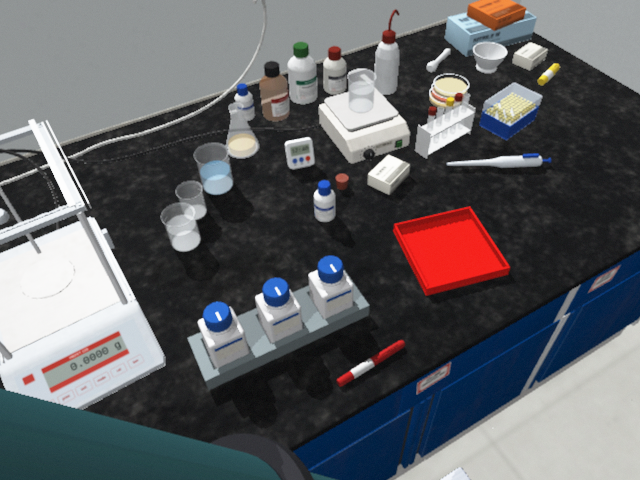

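View pics/top0.png

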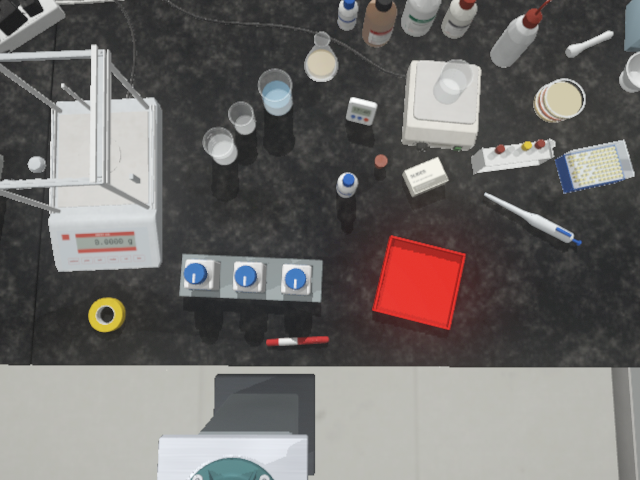

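The scene view shows the three capped bottles at (217,316), (276,293) and (330,268), with the tray at (450,250). In the top view the caps are at (196,274), (246,276) and (296,280), the tray at (420,283), the marker at (297,341), and the balance just left of the rack. Next I'll measure them from the depth.

```bash
python3 - <<'E'
from h import *
for n in ['scene','top']:
    p=snapshot(n);T=camT(p);W=cloud(p,T);px=p['pixels'].astype(int);r,g,b=px[...,0],px[...,1],px[...,2]
    ok=p['range_z']>0
    inr=ok&(W[...,0]>.38)&(W[...,0]<.6)&(abs(W[...,1]+.03)<.2)
    m=inr&(b>r+50)&(W[...,2]>.09)
    nn,lab,st,ce=cv2.connectedComponentsWithStats(m.astype(np.uint8))
    for i in range(1,nn):
        if st[i,4]<100: continue
        k=lab==i; z=np.percentile(W[...,2][k],90); top=k&(W[...,2]>z-.004)
        c,rad=cv2.minEnclosingCircle(W[...,:2][top].astype(np.float32))
        # white pointer within the disc
        d=np.hypot(W[...,0]-c[0],W[...,1]-c[1]); w=ok&(d<.019)&(r>170)&(g>170)&(W[...,2]>z-.006)
        wp=W[...,:2][w].mean(0)-c if w.any() else None
        print(n,'cap',ce[i].round(),np.round(c,4),round(rad,4),'z',round(z,4),'ptr',wp, w.sum(), np.degrees(np.arctan2(-wp[1],-wp[0])) if wp is not None else '')
    # bottle body sides: white pts z .04-.085
    m=ok&(r>g+80)&(r>b+80)&(W[...,1]<-.25)&(W[...,1]>-.55)&(W[...,0]<.65)&(W[...,0]>.35)
    q=W[m]; print('tray',cv2.minAreaRect(q[:,:2].astype(np.float32)),'floor z',np.percentile(q[:,2],[5,50,95]))
    fl=q[q[:,2]<.010]; print(' floor',cv2.minAreaRect(fl[:,:2].astype(np.float32)))
    m=inr&(abs(W[...,2]-.032)<.006)&(abs(r-b)<40)&(r>60)&(r<200)&(W[...,0]>.38)
    m=cv2.morphologyEx(m.astype(np.uint8),cv2.MORPH_OPEN,np.ones((3,3)))>0
    q=W[m]; print('rack',m.sum(),cv2.minAreaRect(q[:,:2].astype(np.float32)),np.median(q[:,2]))
    bz=W[ok&(abs(W[...,0]-.5)<.25)&(W[...,2]<.02)&(W[...,2]>-.03)&(r<80)][:,2];print('bench',np.median(bz))
    k=ok&(W[...,1]>.09)&(W[...,1]<.4)&(W[...,2]>.05)&(W[...,0]>.35)&(W[...,0]<.65)
    for z0 in (.05,.1,.15,.2,.25,.3):
        kk=k&(W[...,2]>z0)&(W[...,2]<z0+.05)
        if kk.any():print('bal',z0,kk.sum(),W[kk].min(0).round(3),W[kk].max(0).round(3))
E
```

```text
scene cap [330. 269.] [ 0.4853 -0.1335] 0.0218 z 0.1322 ptr [-0.0077467  -0.00232578] 23 16.71123031854093
scene cap [275. 292.] [ 0.4896 -0.0355] 0.0214 z 0.1321 ptr [-0.00725608 -0.00157452] 26 12.243012224040825
scene cap [217. 316.] [0.4944 0.0626] 0.0212 z 0.1322 ptr [-0.0078918  -0.00044678] 30 3.2402624846682633
tray ((0.4906180799007416, -0.4133339524269104), (0.18976493179798126, 0.19580039381980896), 76.11531066894531) floor z [0.00348017 0.0068416  0.02296908]
 floor ((0.49104610085487366, -0.4138314425945282), (0.18916694819927216, 0.19444921612739563), 76.40029907226562)
rack 3868 ((0.4902498722076416, -0.03624272346496582), (0.3042704463005066, 0.09281881153583527), 87.6347885131836) 0.03277771667723228
bench 0.0010903232256284645
bal 0.05 9944 [0.465 0.09  0.05 ] [0.65  0.386 0.099]
bal 0.1 165 [0.623 0.177 0.1  ] [0.64 0.37 0.15]
bal 0.15 161 [0.63  0.177 0.15 ] [0.64  0.187 0.2  ]
bal 0.2 187 [0.629 0.177 0.2  ] [0.64  0.188 0.25 ]
bal 0.25 736 [0.625 0.166 0.25 ] [0.645 0.286 0.3  ]
bal 0.3 603 [0.626 0.166 0.3  ] [0.65  0.282 0.315]
top cap [195. 273.] [0.4956 0.06
[... 332 characters left out ...]
5), (0.17797765135765076, 0.17502188682556152), 76.0803451538086) floor z [0.00169482 0.00535534 0.02177068]
 floor ((0.4853416085243225, -0.4069306254386902), (0.17767179012298584, 0.1743350625038147), 76.22685241699219)
rack 2862 ((0.4899267256259918, -0.03530050814151764), (0.3045291304588318, 0.08995913714170456), 87.71863555908203) 0.03195453559961636
bench -4.849386890226626e-05
bal 0.05 6175 [0.469 0.09  0.05 ] [0.65  0.389 0.1  ]
bal 0.1 133 [0.622 0.176 0.1  ] [0.64  0.372 0.15 ]
bal 0.15 155 [0.622 0.176 0.15 ] [0.65  0.381 0.2  ]
bal 0.2 180 [0.622 0.176 0.201] [0.641 0.371 0.25 ]
bal 0.25 554 [0.623 0.164 0.25 ] [0.65 0.37 0.3 ]
bal 0.3 531 [0.625 0.165 0.3  ] [0.65  0.336 0.312]
```

```bash
cat >> h.py <<'E'
CAPS={'L':(0.4950,0.0625),'M':(0.4903,-0.0362),'R':(0.4854,-0.1344)}
YAW=np.radians(-2.5)
def rot(a,flip=1):
    # tool z down, tool y along rack x (times flip), turned by a about world z
    c,s=np.cos(a+YAW),np.sin(a+YAW); y=flip*np.array([c,s,0]); z=np.array([0,0,-1.]); x=np.cross(y,z)
    return R.from_matrix(np.stack([x,y,z],1)).as_rotvec()
def brief():
    s=state(); print('t',round(s['clock'],2),'p',s['position'].round(4),'F',s['contact_force'].round(1),'M',s['moment'].round(3),'gap',round(s['finger_gap'],3),'q7',round(s['q'][6],3)); return s
E
python3 - <<'E'
from h import *
for f in (1,-1):
  for k,(x,y) in CAPS.items():
    for z in (.102,.2,.4):
      q=inverse_kinematics([x,y,z],rot(0,f)); print(f,k,z,None if q is None else np.round(q,2))
  print(f,'tray',inverse_kinematics([.487,-.408,.062],rot(0,f)))
q=inverse_kinematics([.3,.62,.42],state()['tool_rot']);print(q)
E
```

```text
1 L 0.102 [-0.44  0.54  0.31  2.22 -0.38  0.43  0.13]
1 L 0.2 [-0.56  0.38  0.45  2.15 -0.27  0.66  0.03]
1 L 0.4 [-0.75  0.14  0.61  1.92 -0.09  1.11 -0.15]
1 M 0.102 [-0.23  0.53  0.29  2.23 -0.36  0.42  0.3 ]
1 M 0.2 [-0.4   0.38  0.49  2.17 -0.29  0.65  0.26]
1 M 0.4 [-0.67  0.13  0.74  1.93 -0.1   1.11  0.07]
1 R 0.102 [-0.02  0.54  0.27  2.21 -0.33  0.43  0.47]
1 R 0.2 [-0.32  0.43  0.66  2.15 -0.42  0.69  0.59]
1 R 0.4 [-0.59  0.18  0.91  1.92 -0.16  1.12  0.34]
1 tray [ 0.49778804  0.70771338  0.18730886  1.92448562 -0.24145606  0.53085745
  0.80644583]
-1 L 0.102 [ 0.06  0.54 -0.37  2.2   0.42  0.47  2.46]
-1 L 0.2 [ 0.04  0.37 -0.33  2.13  0.19  0.67  2.68]
-1 L 0.4 [-0.2   0.13 -0.02  1.9   0.    1.12  2.88]
-1 M 0.102 [ 0.26  0.53 -0.36  2.21  0.42  0.46  2.66]
-1 M 0.2 [ 0.17  0.35 -0.24  2.15  0.13  0.65  2.94]
-1 M 0.4 [-1.01  0.23  1.21  1.94 -0.23  1.13 -2.9 ]
-1 R 0.102 [ 0.45  0.54 -0.36  2.19  0.41  0.48  2.86]
-1 R 0.2 [-0.61  0.66  1.19  2.16 -0.82  0.89 -2.1 ]
-1 R 0.4 [-0.78  0.26  1.2   1.92 -0.27  1.14 -2.66]
-1 tray [-0.0439538   1.10257901  1.17725377  1.94745753 -1.22836125  1.06534946
 -1.46598081]
[-1.22990618  0.40244211  0.06547346  1.47594181 -0.02687201  1.26406133
  0.02353803]
```

```bash
python3 - <<'E'
from h import *
move_to([.3,.62,.42],state()['tool_rot']); brief()
x,y=CAPS['R']; move_to([x,y,.36],rot(0)); brief()
movel([x,y,.20],feed=.2); hold(.2);s=brief()
p=snapshot('wrist');save(p,'w1');T=camT(p,s);W=cloud(p,T)
for t in ['cap_a_grip']:
  print(t,[(round(r['conf'],2),np.round(toW(T,r['location']),3)) for r in search_frame(p,t)])
px=p['pixels'].astype(int);m=(px[...,2]>px[...,0]+50)&(W[...,2]>.1)&(W[...,2]<.15)
nn,lab,st,ce=cv2.connectedComponentsWithStats(m.astype(np.uint8))
for i in range(1,nn):
    if st[i,4]<300: continue
    k=lab==i; z=np.median(W[...,2][k&(W[...,2]>.12)]); top=k&(W[...,2]>z-.003)
    print(ce[i].round(),cv2.minEnclosingCircle(W[...,:2][top].astype(np.float32)),z)
E
```

```text
t 1.76 p [0.299  0.6197 0.4181] F [-0.2  0.2 -0.2] M [ 0.04   0.019 -0.016] gap 0.999 q7 0.023
t 4.51 p [ 0.486  -0.1334  0.3599] F [ 0.1 -0.1  0.7] M [ 0.001  0.02  -0.027] gap 0.999 q7 0.422
t 5.66 p [ 0.4862 -0.1346  0.201 ] F [-0.1  1.  -0.6] M [-0.018  0.009 -0.007] gap 1.002 q7 0.672
cap_a_grip []
[316.  80.] ((0.4918854832649231, -0.03592754155397415), 0.020838923752307892) 0.13086462711461655
[314. 246.] ((0.48701778054237366, -0.13429512083530426), 0.020797397941350937) 0.13079672766557482
```

View pics/w1.png

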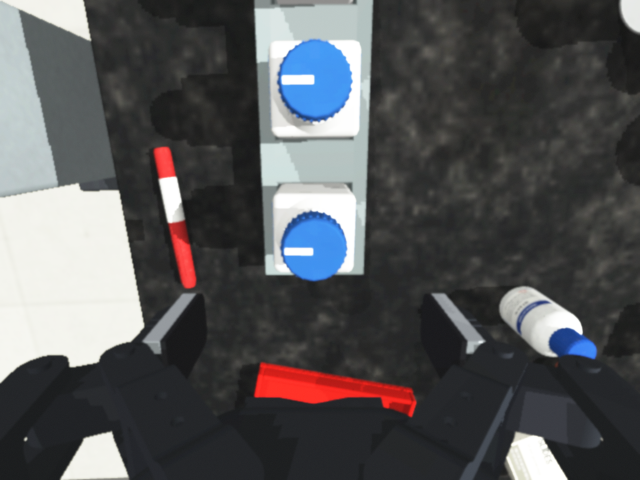

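The wrist view shows the right cap at (314,246) and the middle cap at (316,80), both with their pointers toward -x. It agrees with the fixed cameras to within 2 mm. I'll twist the right cap first.

```bash
cat >> h.py <<'E'
CAPS={'L':(0.4958,0.0625),'M':(0.4912,-0.0360),'R':(0.4863,-0.1343)}
ZG=.102
def twist(k,maxang=.44,step=.055,mstop=.22):
    x,y=CAPS[k]
    movel([x,y,ZG],rot(0),feed=.15); brief()
    clamp(); s=brief(); m0=s['moment'][2]; q0=np.array(s['q'])
    n=0;a=0;res=[]
    while a<maxang-1e-6:
        a=min(a+step,maxang); q=q0.copy(); q[6]+=a; movej(q); s=state(); 
        dm=s['moment'][2]-m0; yaw=s['q'][6]-q0[6]; res.append((round(a,3),round(yaw,3),round(dm,3)))
        if abs(dm)>mstop: break
    print(k,res); brief()
    return res
E
python3 - <<'E'
from h import *
twist('R'); 
E
```

```text
t 6.56 p [ 0.4867 -0.1347  0.1024] F [-0.2  0.3 -0.1] M [ 0.026  0.048 -0.001] gap 1.0 q7 0.834
t 7.05 p [ 0.4867 -0.1343  0.1029] F [-1.3  1.9  7.4] M [ 0.132  0.282 -0.031] gap 0.47 q7 0.834
R [(0.055, np.float64(0.054), np.float64(0.088)), (0.11, np.float64(0.108), np.float64(-0.077)), (0.165, np.float64(0.163), np.float64(-0.149)), (0.22, np.float64(0.217), np.float64(-0.252))]
t 8.05 p [ 0.4872 -0.1349  0.1031] F [ 1.6 -1.5  0.6] M [-0.459 -0.243 -0.283] gap 0.47 q7 1.052
```

```bash
python3 - <<'E'
from h import *
s=state(); y=R.from_rotvec(s['tool_rot']).as_matrix()[:,1]; print('yaw of jaw',np.arctan2(y[1],y[0])-YAW)
for i in range(3): hold(.15); brief()
p=snapshot('wrist');save(p,'w2')
p=snapshot('top');cv2.imwrite('pics/t2.png',cv2.resize(p['pixels'][230:310,160:340,::-1],None,fx=4,fy=4,interpolation=2))
E
```

```text
yaw of jaw 0.21669303460218456
t 8.2 p [ 0.4872 -0.1348  0.1031] F [ 1.8 -2.2  1.2] M [-0.524 -0.239 -0.232] gap 0.472 q7 1.053
t 8.35 p [ 0.4872 -0.1347  0.1031] F [ 1.1 -2.9  1.3] M [-0.59  -0.333 -0.251] gap 0.471 q7 1.054
t 8.5 p [ 0.4871 -0.1347  0.1031] F [ 1.6 -3.4  1.7] M [-0.601 -0.327 -0.262] gap 0.47 q7 1.054
```

View pics/w2.png

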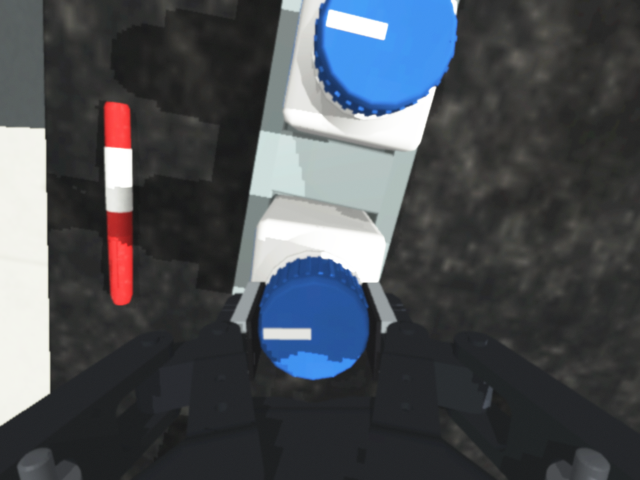

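The jaw yaw came out at +0.217, so increasing q7 turns counter-clockwise. The moment guard stopped it gently: about 0.26 N m, roughly 0.13 rad of strain against the zero stop, well under the 0.4 limit. I'll reverse to clockwise now, with the same guard.

```bash
sed -i 's/q\[6\]+=a/q[6]-=a/; s/if abs(dm)>mstop/if abs(dm)>mstop and a>.1/' h.py
python3 - <<'E'
from h import *
s=state(); q0=np.array(s['q']); res=[]
qz=.834
for a in (-.1,0,.1,.16,.22,.27,.32,.37,.42):
    q=q0.copy(); q[6]=qz-a; movej(q); s=state(); mz=s['moment'][2]; y=R.from_rotvec(s['tool_rot']).as_matrix()[:,1]
    print(a,'yaw',round(np.arctan2(y[1],y[0])-YAW,3),'Mz',round(mz,3),'F',s['contact_force'].round(1))
    if a>0 and mz>.22: break
brief()
E
```

```text
-0.1 yaw 0.103 Mz -0.011 F [ 2.5 -2.   3. ]
0 yaw 0.004 Mz -0.003 F [ 1.3 -0.8  2.7]
0.1 yaw -0.096 Mz -0.008 F [ 1.8 -2.2  3. ]
0.16 yaw -0.157 Mz 0.005 F [-0.  -1.5  4. ]
0.22 yaw -0.217 Mz 0.06 F [-0.   0.3  2. ]
0.27 yaw -0.267 Mz 0.158 F [-0.7 -0.5  4.2]
0.32 yaw -0.318 Mz 0.22 F [-0.6  0.4  4. ]
0.37 yaw -0.368 Mz 0.269 F [ 0.7 -1.3  1. ]
t 10.6 p [ 0.4873 -0.1351  0.1031] F [ 0.7 -1.3  1. ] M [-0.383 -0.011  0.269] gap 0.47 q7 0.466
```

The torque on the right cap rises from about 0.21 rad onward, about 0.17 rad of turn plus the pocket play, so it is tight. I'll open the fingers and do the middle cap.

```bash
cat >> h.py <<'E'
def leave(k):
    gripper_open(); x,y=CAPS[k]; movel([x,y,.16],feed=.2); brief()
E
python3 - <<'E'
from h import *
leave('R'); x,y=CAPS['M']; movel([x,y,.16],rot(0),feed=.2)
twist('M')
E
```

```text
t 11.55 p [ 0.4867 -0.1341  0.1605] F [-0.8 -0.2 -0.3] M [-0.021  0.073 -0.01 ] gap 0.999 q7 0.371
t 12.72 p [ 0.4912 -0.0375  0.1021] F [ 1.2  0.6 -0.1] M [ 0.046 -0.039 -0.011] gap 1.0 q7 0.554
t 13.22 p [ 0.4916 -0.0359  0.103 ] F [-0.9 -0.1  7. ] M [0.046 0.281 0.003] gap 0.471 q7 0.555
M [(0.055, np.float64(-0.054), np.float64(0.08)), (0.11, np.float64(-0.108), np.float64(-0.015)), (0.165, np.float64(-0.163), np.float64(-0.044)), (0.22, np.float64(-0.218), np.float64(0.022)), (0.275, np.float64(-0.272), np.float64(0.081)), (0.33, np.float64(-0.327), np.float64(0.207)), (0.385, np.float64(-0.382), np.float64(0.325))]
t 14.97 p [ 0.4915 -0.0357  0.1031] F [-1.4  2.2  4.4] M [0.435 0.344 0.327] gap 0.469 q7 0.172
```

The middle cap shows the same rise at the spring rate, so it is tight too. Now the left cap.

```bash
python3 - <<'E'
from h import *
leave('M'); x,y=CAPS['L']; movel([x,y,.16],rot(0),feed=.2)
twist('L',maxang=.48)
E
```

```text
t 15.92 p [ 0.4915 -0.0358  0.1605] F [ 0.   0.1 -0.7] M [-0.009  0.05  -0.026] gap 1.002 q7 0.08
t 17.09 p [0.4958 0.0611 0.1021] F [-0.5  0.7  0.4] M [-0.029 -0.008  0.018] gap 0.996 q7 0.256
t 17.58 p [0.496  0.0626 0.103 ] F [-1.1 -0.6  7.9] M [ 0.036  0.344 -0.049] gap 0.476 q7 0.256
L [(0.055, np.float64(-0.054), np.float64(-0.026)), (0.11, np.float64(-0.108), np.float64(0.022)), (0.165, np.float64(-0.163), np.float64(0.101)), (0.22, np.float64(-0.218), np.float64(0.032)), (0.275, np.float64(-0.273), np.float64(0.065)), (0.33, np.float64(-0.328), np.float64(0.056)), (0.385, np.float64(-0.383), np.float64(0.103)), (0.44, np.float64(-0.438), np.float64(0.07)), (0.48, np.float64(-0.478), np.float64(0.05))]
t 19.83 p [0.4957 0.0629 0.1031] F [-2.2  0.8  4.9] M [0.254 0.596 0.001] gap 0.468 q7 -0.221
```

The left cap shows no rise in torque up to 0.48 rad, so it is the loose one. I'll let go and check all three pointers from above.

```bash
python3 - <<'E'
from h import *
gripper_open(); movel([.4958,.0625,.24],rot(0),feed=.25); x,y=CAPS['M']; movel([.4912,-.02,.26],rot(0),feed=.3); hold(.2); s=brief()
p=snapshot('wrist');save(p,'w3');T=camT(p,s);W=cloud(p,T);px=p['pixels'].astype(int)
for k,(x,y) in CAPS.items():
    m=(px[...,2]>px[...,0]+50)&(W[...,2]>.118)&(W[...,2]<.14)&(np.hypot(W[...,0]-x,W[...,1]-y)<.03)
    if m.sum()<200: print(k,'not seen');continue
    c,rad=cv2.minEnclosingCircle(W[...,:2][m&(W[...,2]>np.median(W[...,2][m])-.003)].astype(np.float32))
    w=(px.min(-1)>150)&(np.hypot(W[...,0]-c[0],W[...,1]-c[1])<.019)&(W[...,2]>.118)
    v=W[...,:2][w].mean(0)-c; print(k,np.round(c,4),'clockwise of -x:',round(-np.arctan2(-v[1],-v[0]),3),'rack',YAW,w.sum())
E
```

```text
t 21.68 p [ 0.4906 -0.0187  0.2588] F [-0.5  0.5  0.2] M [-0.018  0.017 -0.01 ] gap 1.001 q7 0.119
L [0.4963 0.0637] clockwise of -x: -0.88 rack -0.04363323129985824 437
M [ 0.4914 -0.0352] clockwise of -x: 0.274 rack -0.04363323129985824 161
R [ 0.4873 -0.1348] clockwise of -x: 0.24 rack -0.04363323129985824 120
```

View pics/w3.png

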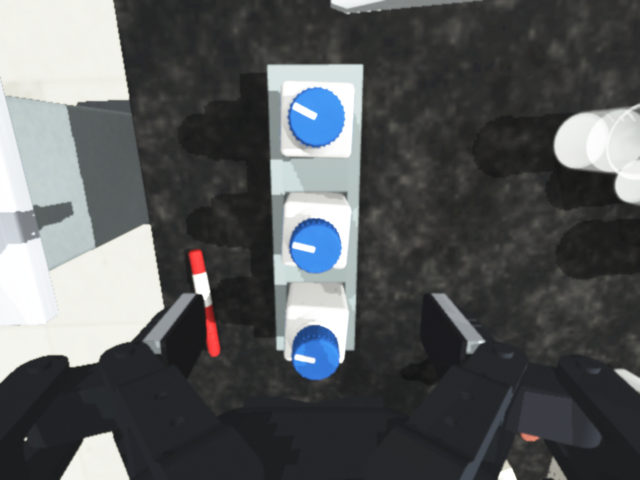

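The pointers are turned about 25–30° clockwise on the left cap at (316,117), and about 10–14° on the other two, at (316,245) and (316,355). That agrees with the torque readings. I'll pick up the left bottle by its body.

```bash
python3 - <<'E'
from h import *
movel([.4960,.063,.20],rot(0),feed=.3); movel([.4960,.063,.063],feed=.12); brief()
clamp(); s=brief()
movel([.4960,.063,.10],feed=.06); brief()
p=snapshot('scene');save(p,'s4')
E
```

```text
t 23.52 p [0.4965 0.0629 0.0636] F [-0.4 -0.6 -0. ] M [ 0.008 -0.054 -0.067] gap 1.0 q7 0.165
t 23.88 p [0.4962 0.0632 0.0639] F [-1.   0.1  6.1] M [ 0.022  0.404 -0.096] gap 0.691 q7 0.165
t 24.65 p [0.4958 0.0631 0.1   ] F [-0.2  0.  -4.8] M [ 0.038  0.015 -0.015] gap 0.692 q7 0.133
```

View pics/s4.png

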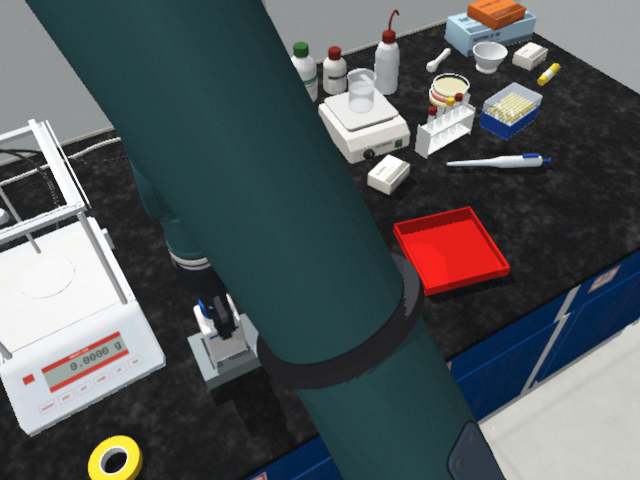

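The bottle is held at (220,325): the gap corresponds to 59 mm and about 4–5 N is carried. I'll carry it over the other bottles to the tray and lower it while watching the force.

```bash
python3 - <<'E'
from h import *
movel([.4960,.063,.25],feed=.2); 
movel([.487,-.409,.25],feed=.25); movel([.487,-.409,.085],feed=.15); hold(.3); s=brief()
f0=s['contact_force'][2]
z=.072
while z>.058:
    movel([.487,-.409,z],feed=.03); s=state(); df=s['contact_force'][2]-f0; print(round(z,4),round(s['position'][2],4),round(df,1))
    if df>3: break
    z-=.003 if z>.0665 else .0015
brief()
p=snapshot('top');save(p,'t5')
E
```

```text
t 29.19 p [ 0.4873 -0.4092  0.0856] F [-0.8 -0.2 -4.4] M [0.015 0.033 0.049] gap 0.692 q7 0.996
0.072 0.0717 0.2
0.069 0.0688 0.4
0.066 0.0658 0.8
0.0645 0.0644 -0.2
0.063 0.0629 0.8
0.0615 0.062 5.7
t 31.02 p [ 0.4872 -0.4092  0.062 ] F [0.  0.7 1.2] M [ 0.169  0.219 -0.037] gap 0.689 q7 1.011
```

View pics/t5.png

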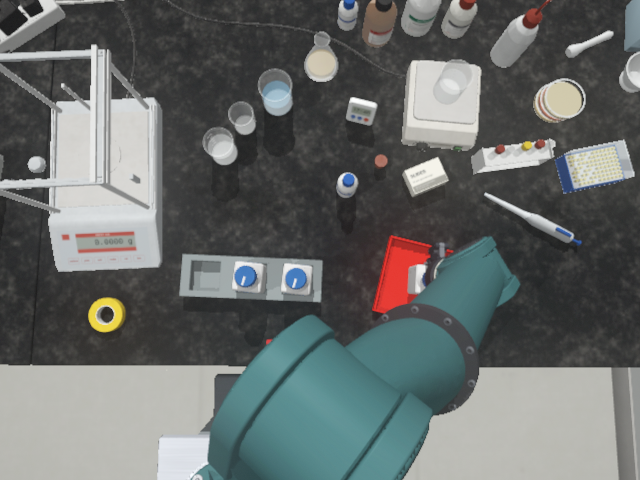

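The bottle rests on the tray floor (5.7 N contact, at (415,280)), the left pocket is empty, and the other two bottles stand at (246,277) and (297,280). I'll release, back off and verify.

```bash
python3 - <<'E'
from h import *
gripper_open(); hold(.2); movel([.487,-.409,.22],feed=.15); movel([.50,-.409,.36],feed=.3)
move_to([.45,.25,.42],rot(0)); hold(.2); brief()
for n in ('top','scene'):
    p=snapshot(n);save(p,n+'6');T=camT(p);W=cloud(p,T);px=p['pixels'].astype(int);r,g,b=px[...,0],px[...,1],px[...,2]
    for nm,(x,y) in dict(M=CAPS['M'],R=CAPS['R'],T=(.487,-.409)).items():
        m=(b>r+50)&(W[...,2]>.09)&(np.hypot(W[...,0]-x,W[...,1]-y)<.04)
        if m.sum()<80: print(n,nm,'hidden');continue
        z=np.median(W[...,2][m]); z=np.median(W[...,2][m&(W[...,2]>z-.003)]); c,rad=cv2.minEnclosingCircle(W[...,:2][m&(W[...,2]>z-.003)].astype(np.float32))
        print(n,nm,np.round(c,4),round(rad,4),'z',round(float(z),4))
    for t in ['small_bottle_mid','beaker_mid','marker_mid','rework_tray']:
        print(t,[(round(q['conf'],2),np.round(toW(T,q['location']),3)) for q in search_frame(p,t)][:1])
E
```

```text
t 36.04 p [0.4504 0.2494 0.4199] F [0.3 0.3 0.1] M [0.033 0.005 0.02 ] gap 1.0 q7 -0.607
top M [ 0.49   -0.0361] 0.0205 z 0.1299
top R [ 0.4862 -0.1357] 0.0205 z 0.1298
top T [ 0.4868 -0.4082] 0.0201 z 0.1279
small_bottle_mid [(0.57, array([ 0.687, -0.24 ,  0.066]))]
beaker_mid [(0.71, array([0.775, 0.036, 0.047]))]
marker_mid [(0.65, array([ 0.355, -0.135,  0.013]))]
rework_tray [(0.68, array([ 0.48 , -0.39 ,  0.006]))]
scene M [ 0.4893 -0.0356] 0.0213 z 0.1308
scene R [ 0.4853 -0.1352] 0.0212 z 0.131
scene T hidden
small_bottle_mid [(0.85, array([ 0.681, -0.234,  0.054]))]
beaker_mid [(0.98, array([0.766, 0.033, 0.051]))]
marker_mid [(0.9, array([ 0.351, -0.131,  0.017]))]
rework_tray [(0.78, array([ 0.532, -0.352,  0.005]))]
```

View pics/top6.png

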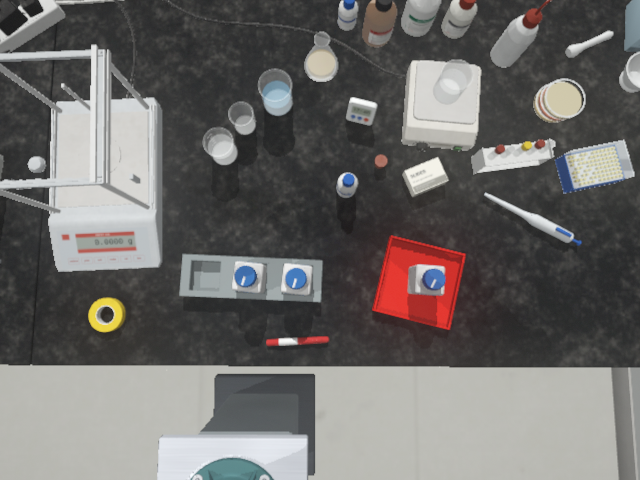

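View pics/scene6.png

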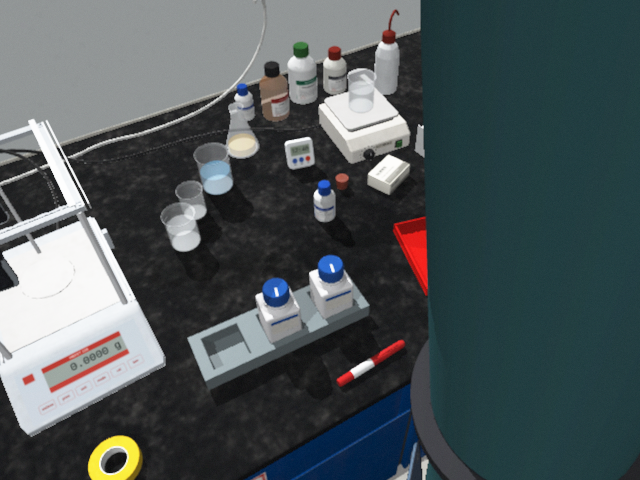

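The top view shows the loose bottle upright in the tray at (433,280), with its axis within 5 mm of the tray centre and its cap top 2 mm lower than those in the rack, which matches the tray floor. The other two stand at (246,277) and (297,280). The bystanders are unmoved within measurement error, and the arm is clear.

```bash
python3 -c "
from h import *
hold(.3); job_done(); brief()"
```

```text
the job is handed in; nothing more can be done
the job is handed in; nothing more can be done
```

The loose-capped bottle, the left one in the rack (+y end), now stands upright in the red tray. The middle and right bottles stayed in the rack with tight caps. I handed the job in just after 36 s on the robot's clock; no verdict was reported.

- **Cap tests:** the middle and right caps stopped after about 0.17 rad plus pocket play, with the torque rising to about 0.3 N m. The left cap turned freely to 0.48 rad. The pointer lines in the wrist picture agreed: about 25–30° on the left cap and 10–14° on the other two. My automatic pointer reading for the left cap was wrong because the white bottle body spoiled it, so that figure is read by eye.
- **Placement:** I gripped the left bottle by its body and lowered it until it touched the tray with about 6 N. The top camera puts its axis within 5 mm of the tray centre, with its cap top 2 mm lower than the other two, as the tray floor should give.
- **Other things on the bench:** the middle and right bottles are within about 2 mm of their starts. The bystanders are unmoved within what the cameras can resolve (up to 6 mm).
- **Mistake on the right cap:** I first turned it counter-clockwise, about 0.22 rad, because I had the sign of the last joint wrong. The moment guard stopped it at about 0.26 N m, roughly 0.13 rad of thread strain against the 0.4 limit. I then tested it clockwise.
- **Not confirmed:** the arm hid the tray bottle from the scene camera at the end, so its final position rests on the top view alone.

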